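# Tighten the loose bracket screw with the brass adapter

## Robot

A 6-joint arm with a two-finger parallel gripper is mounted at the origin on the work surface. World frame = base frame: x ahead of the robot, y to its left, z up, the work surface at z = 0. Lengths are in m, angles in rad, forces in N, time in s.
With the tool pointing down it reaches from about 0.25 to 0.775 m from the base axis. Payload 4 kg.
Tool frame: the origin (TCP) lies midway between the tips of the shut fingers; the grasp point (between the pads) lies 19 mm behind it (grip_point_offset is the distance from the TCP to the grasp point, in m); z points along the fingers, y is the line along which they close (so a half turn about z gives the same grasp; the last joint's range is limited). The gripper opens to 94 mm and grips with 3 to 60 N. Pads are 16 mm wide; open, the fingers measure 119 mm over their backs; the gripper's body (75 mm by 177 mm) begins 78 mm behind the grasp point.
Start: joints at [-1.37, 0.087, 1.371, -0, 1.684, -0.103], TCP at [0.165, -0.525, 0.206] pointing down, gripper open.
Joint ranges: [-3.1, 3.1], [-0.76, 2.03], [0.27, 2.55], [-1.08, 4.22], [0.17, 2.65], [-2.57, 2.57]. Speed limits (rad/s): [2.79, 2.79, 3.14, 3.14, 3.14, 3.14].

## Interface

Orientations are given as [roll, pitch, yaw] about the fixed x, y, z axes, in that order (R = Rz(yaw) Ry(pitch) Rx(roll)).
In Python, from bench import * gives the robot as it stands.
- The arm moves only by the tool carry_out, never from a script. Its argument "commands" is a list of rows, each a list of 6 numbers: the shift along the tool's x, y, z in m, then the turn, a rotation vector about the tool's x, y, z in rad. In form: [[tx, ty, tz, rx, ry, rz], ...]. A call has exactly 5 rows; each row is the pose to reach, as a shift and turn from the pose commanded when the call began, along the tool's axes at that moment; what a row does not reach only later rows make up. A row lasts 1/10 s, in which the tool goes at most 50 mm and 8.59 degrees, less where a joint would pass 70% of its speed; a pose out of reach is approached as far as the arm can. A call with a gripper value outside its range is refused whole. "jaw" is the opening, from 0 (shut) to 1 (fully open), set as the call begins (left out, the last holds). The fingers move at their own pace and stop on an object; the grip force is fixed at half the most. Time passes only in rows, so rows that repeat a pose let the fingers close, or fill a call up. It gives the time, the measured TCP pose, the force, the opening and the grip force at its end, in the units of the state.
- get_obs(): the state, without advancing time (a new reading comes with each control period).
- snapshot(name): name is "scene" or "top" or "wrist"; returns a dict with "img" (400x640x3 uint8, red, green, blue), "range_z" (400x640 float32, m along the optical axis (not along the pixel's ray), 0 where there is no reading), "fx", "fy", "cx", "cy" (pixels), "R" (3x3) and "t" (3): a world point X has camera coordinates R X + t. Camera axes: x right, y down, z forward; pixel columns grow to the right and rows downward; lengths in m; the calibration is good to about 2 mm. A picture is of the moment at which its call begins.
- close_job(): hands the job in; it is judged then, once.
The state is a dict: "time": time; "joint_positions": joint angles; "qvel": joint speeds; "joint_torque": joint torques, N m; "tool_pos": TCP position; "ee_rot": TCP orientation; "wrist_force": force on the tool from outside, world axes, zero at the start; "wrist_torque": the same for the moment, N m; "width": finger opening in m; "finger_force": force on a finger pad.
Only numpy, scipy, OpenCV 4.12 (cv2) and the standard library are available. Lean on these libraries where they do the work, as an engineer would, in place of code of your own. Each camera call takes 0.05 s, during which the arm holds its last target. There are 200 camera calls.

## Task

On one of the two hinge brackets the captive slotted screw is still loose: its slot stands well out of line with the bracket's length. Take the brass adapter from its stand, put its blade in that slot and turn the screw clockwise all the way to its stop, so that the slot lies along the bracket, then put the adapter back upright in its stand, resting on its collar. Turn the screw only with the adapter, keep the gripper off both brackets, and leave the other screw tight.

Things in the scene. Friction and masses are not known exactly. Their poses are not given: they have to be found in the camera images.
- bracket_a: galvanised flat hinge bracket fixed to the table, 116 x 64 mm, leaves 6 mm thick. Origin on the table under the screw axis; x along its length, towards the hinge barrel (16 mm thick, at x = 42 mm); it spans x = -32 to 84 mm. A round boss (46 mm across, top 26 mm up) carries the captive screw; a small lug at x = -28 mm, 19 mm high, marks the length. Its screw is the loose one.
- bracket_b: galvanised flat hinge bracket fixed to the table, 116 x 64 mm, leaves 6 mm thick. Origin on the table under the screw axis; x along its length, towards the hinge barrel (16 mm thick, at x = 42 mm); it spans x = -32 to 84 mm. A round boss (46 mm across, top 26 mm up) carries the captive screw; a small lug at x = -28 mm, 19 mm high, marks the length. Its screw is already tight.
- screw_a (a joint): the loose screw of bracket_a. It turns clockwise seen from above as the value grows, 0 to 1.5 rad; at 1.5 it is against its stop and the slot lies along the bracket's length (x). A little friction holds it where it is left. It starts between 0.25 and 0.7.
- screw_b (a joint): the tight screw of bracket_b, same build as screw_a and already at its stop. It turns clockwise seen from above as the value grows, 0 to 1.5 rad; at 1.5 it is against its stop and the slot lies along the bracket's length (x). A little friction holds it where it is left. 
- screw_a_slot (a point): slot of the loose screw, a 40 mm round steel head with a straight slot 9 mm wide and 9 mm deep, open at both ends. The point lies on the screw axis at the mouth of the slot, 39 mm above the table; its x axis runs along the slot, z up, and turns with the screw.
- screw_b_slot (a point): slot of the tight screw, a 40 mm round steel head with a straight slot 9 mm wide and 9 mm deep, open at both ends. The point lies on the screw axis at the mouth of the slot, 39 mm above the table; its x axis runs along the slot, z up, and turns with the screw.
- adapter: dull brass torque adapter, 350 g. Origin at the blade's lower end, z up, x along the blade's width. Blade 24 (x) x 5 (y) mm, 12 mm long, its last 3 mm thinned to 22 x 3; shank 25 mm across to z = 40; collar 48 mm across, z = 40 to 46; flat-sided tang to grip, 36 (x) x 24 (y) mm, z = 46 to 94, its long side in line with the blade. Starts upright in the stand, collar on its top.
- adapter_grip (a point): centre of the adapter's tang, 70 mm above the blade's end; axes as the adapter's. Pinch across y (24 mm).
- stand: grey steel block fixed to the table, 62 x 62 x 46 mm high, origin at the centre of its underside, z up, with a 34 mm round upright through hole in its middle. With the adapter seated, the blade's end is 6 mm above the table.

How it is judged:
By the outcome, as a careful person would: the job done as asked, in the order asked, and still so for the second after the job is handed in, with the robot touching nothing.
It also fails if it takes over 48 s, if anything falls off the work surface, if the arm or the gripper's body presses on something with over 40 N, if the wrist force passes 120 N, or if a joint passes its speed limit or range.

## Working session

There is one attempt and no reset: what is moved stays moved. The work goes in short steps, Python scripts to look and compute and a tool call to move; the robot and the scene stay as the last step left them, time stands still between calls to the robot, and variables do not carry over. Pictures are saved under pics/ and viewed, at most 10 in all, crops included, and the job is handed in when it is done.

Besides the shell and the picture viewer there is one more tool, called after "Call:" by a JSON object that holds its "op" and its "data", one argument or row to a line. carry_out: Moves the arm, as the interface text tells. Its arguments: {"type":"object","properties":{"commands":{"type":"array","items":{"type":"array","items":{"type":"number"}}},"jaw":{"type":"number"}},"required":["commands"]}

```bash
mkdir -p pics; ls
cat > h.py <<'E'
from bench import *
import numpy as np, cv2
from scipy.spatial.transform import Rotation as Ro
def world(s,rows,cols,z=None):
    rows=np.asarray(rows,float);cols=np.asarray(cols,float)
    d=np.stack([(cols-s['cx'])/s['fx'],(rows-s['cy'])/s['fy'],np.ones_like(rows)],-1)
    R=np.array(s['R']);t=np.array(s['t']);C=-R.T@t
    D=d@R
    if z is None: k=s['range_z'][rows.astype(int),cols.astype(int)]
    else: k=(z-C[2])/D[...,2]
    return C+D*k[...,None]
def cloud(s):
    r,c=np.mgrid[0:400,0:640]
    return world(s,r,c)
E
python3 - <<'E'
from h import *
o=get_obs();print({k:np.round(v,3) for k,v in o.items()})
for n in ['top','scene']:
    s=snapshot(n);np.savez(f'pics/{n}.npz',**s)
    cv2.imwrite(f'pics/{n}.png',s['img'][...,::-1])
    print(n,-np.array(s['R']).T@s['t'],s['fx'])
E
```

```text
pics
{'time': np.float64(0.0), 'joint_positions': array([-1.37 ,  0.088,  1.372, -0.   ,  1.684, -0.103]), 'qvel': array([ 0.001,  0.002, -0.   , -0.   , -0.001, -0.001]), 'joint_torque': array([ 0.0000e+00, -3.4018e+01, -3.0243e+01,  7.2000e-02,  3.3000e-02,
       -0.0000e+00]), 'tool_pos': array([ 0.164, -0.524,  0.204]), 'ee_rot': array([-3.139, -0.   ,  0.304]), 'wrist_force': array([ 0.616,  0.044, -0.946]), 'wrist_torque': array([ 0.042,  0.037, -0.005]), 'finger_force': np.float64(0.0), 'width': np.float64(0.094)}
top [ 0.32422122 -0.01393099  1.1681606 ] 507.1029341037294
scene [0.97037766 0.18055639 0.60753254] 374.6942050311495
```

View pics/top.png

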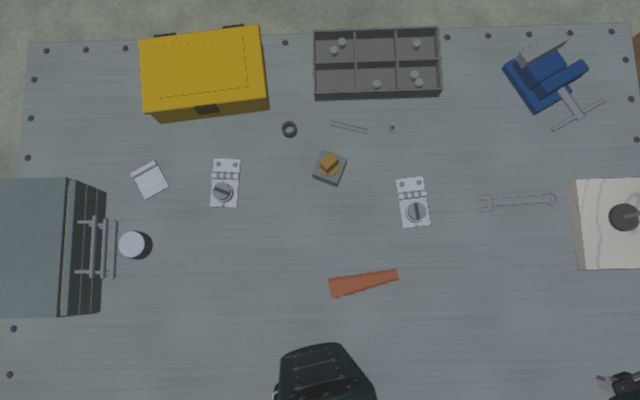

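View pics/scene.png

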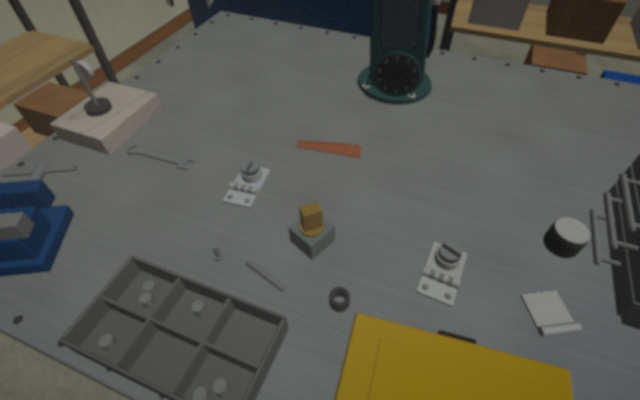

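The top view shows the stand and adapter at about (330,165). The left bracket, screw at (223,190), has a diagonal slot, so it is the loose one. The right bracket, screw at (415,211), has its slot along its length. Next I measure them.

```bash
cat > m.py <<'E'
from h import *
s=dict(np.load('pics/top.npz'));P=cloud(s);img=s['img']
print('table z',np.median(P[240:260,180:300,2]))
def box(r0,r1,c0,c1,z0,z1):
    m=np.zeros((400,640),bool);m[r0:r1,c0:c1]=True
    return m&(P[...,2]>z0)&(P[...,2]<z1)
def rect(m,z,name):
    r,c=np.nonzero(m);W=world(s,r,c,z)
    b=cv2.minAreaRect((W[:,:2]*1000).astype(np.float32));q=cv2.boxPoints(b)
    e=q[1]-q[0],q[2]-q[1];L=max(e,key=np.linalg.norm)
    print(name,len(r),'z',np.round(np.median(P[m][:,2]),4),'rect c',np.round(b[0],1),'size',np.round(b[1],1),'long-side deg',np.degrees(np.arctan2(L[1],L[0]))%180,'mean',W.mean(0)[:2]*1000)
rect(box(140,195,300,360,.088,.115),.100,'tang')
rect(box(140,195,300,360,.035,.0495),.046,'stand+')
for nm,a in [('A',(150,215,200,248)),('B',(170,235,385,440))]:
    rect(box(*a,.003,.06),.006,nm+' bracket')
    rect(box(*a,.032,.06),.039,nm+' head')
    r0,r1,c0,c1=a
    g=cv2.resize(img[r0:r1,c0:c1],None,fx=6,fy=6,interpolation=cv2.INTER_CUBIC)
    cv2.imwrite(f'pics/top{nm}.png',g[...,::-1])
E
python3 m.py; python3 -c "
import cv2,numpy as np
a=cv2.imread('pics/topA.png');b=cv2.imread('pics/topB.png')
h=max(a.shape[0],b.shape[0]);f=lambda x:cv2.copyMakeBorder(x,0,h-x.shape[0],0,10,0)
cv2.imwrite('pics/ab.png',np.hstack([f(a),f(b)]));print(a.shape,b.shape)"
```

```text
table z 0.00046215825118400833
tang 201 z 0.1 rect c [ 5.932e+02 -2.000e-01] size [24.9 37.5] long-side deg 134.1257 mean [ 5.93167691e+02 -4.36346752e-01]
stand+ 382 z 0.046 rect c [ 5.933e+02 -2.000e-01] size [62.7 64.1] long-side deg 156.9631 mean [589.29918136   0.83876811]
A bracket 1462 z 0.0079 rect c [574.1 249. ] size [156.  112.5] long-side deg 0.16251177 mean [571.05241091 246.88455012]
A head 207 z 0.0386 rect c [545.7 247.5] size [41.8 39. ] long-side deg 0.52417547 mean [545.54269709 247.34843578]
B bracket 1508 z 0.0076 rect c [ 513.9 -191.3] size [125.7 151.8] long-side deg 177.41054 mean [ 512.16522534 -190.6483402 ]
B head 206 z 0.0386 rect c [ 487.2 -193.3] size [37.9 40.2] long-side deg 94.81428 mean [ 486.91922548 -193.21625683]
(390, 288, 3) (390, 330, 3)
```

View pics/ab.png

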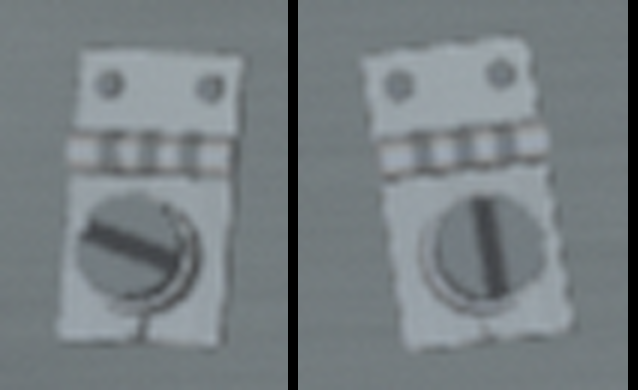

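```bash
cat >> h.py <<'E'
def plan(x,y,z,yaw):
    o=get_obs();R0=Ro.from_euler('xyz',o['ee_rot']);R1=Ro.from_euler('xyz',[np.pi,0,np.radians(yaw)])
    p=np.array(o['tool_pos']);d=R0.inv().apply(np.array([x,y,z])-p);r=(R0.inv()*R1).as_rotvec()
    print('t',round(float(o['time']),2),'pos',np.round(p,4),'rpy',np.round(np.degrees(o['ee_rot']),2),'w',round(float(o['width']),4),'ff',round(float(o['finger_force']),1),'F',np.round(o['wrist_force'],1),'M',np.round(o['wrist_torque'],2))
    print('SHIFT',np.round(d,4),'TURN',np.round(r,4))
E
python3 -c "
from h import *
plan(.545,.247,.26,71)"
```

```text
t 0.1 pos [ 0.1644 -0.5243  0.2045] rpy [-1.7989e+02 -1.0000e-02  1.7410e+01] w 0.0941 ff 0.0 F [-0.6 -0.4  0.1] M [-0.05 -0.03 -0.01]
SHIFT [ 0.5939 -0.6223 -0.0542] TURN [-0.0017 -0.0011 -0.9354]
```

Call:
{"op": "carry_out", "data": {
  "commands": [
    [0.034,-0.0356,-0.003,0,0,0],
    [0.068,-0.0712,-0.006,0,0,0],
    [0.102,-0.1068,-0.009,0,0,0],
    [0.136,-0.1424,-0.012,0,0,0],
    [0.17,-0.178,-0.015,0,0,0]
  ]
}}

```text
time: 0.6
tool_pos: [0.2737, -0.3021, 0.2201]
ee_rot: [-3.141, -0.0, 0.303]
wrist_force: [0.8, 0.4, 0.8]
width: 0.0938
finger_force: 0.0
```

Call:
{"op": "carry_out", "data": {
  "commands": [
    [0.034,-0.0356,-0.003,0,0,0],
    [0.068,-0.0712,-0.006,0,0,0],
    [0.102,-0.1068,-0.009,0,0,0],
    [0.136,-0.1424,-0.012,0,0,0],
    [0.17,-0.178,-0.015,0,0,0]
  ]
}}

```text
time: 1.1
tool_pos: [0.3827, -0.0814, 0.2354]
ee_rot: [3.141, -0.0, 0.304]
wrist_force: [0.1, -0.9, -0.6]
width: 0.0937
finger_force: 0.0
```

Call:
{"op": "carry_out", "data": {
  "commands": [
    [0.034,-0.0356,-0.003,0,0,0],
    [0.068,-0.0712,-0.006,0,0,0],
    [0.102,-0.1068,-0.009,0,0,0],
    [0.136,-0.1424,-0.012,0,0,0],
    [0.17,-0.178,-0.015,0,0,0]
  ]
}}

```text
time: 1.6
tool_pos: [0.4917, 0.1394, 0.2501]
ee_rot: [3.141, 0.001, 0.304]
wrist_force: [-0.0, -0.5, -0.3]
width: 0.0938
finger_force: 0.0
```

Call:
{"op": "carry_out", "data": {
  "commands": [
    [0.03,-0.03,-0.003,0,0,-0.14],
    [0.06,-0.06,-0.006,0,0,-0.28],
    [0.084,-0.088,-0.009,0,0,-0.42],
    [0.084,-0.088,-0.009,0,0,-0.56],
    [0.084,-0.088,-0.009,0,0,-0.7]
  ]
}}

```text
time: 2.1
tool_pos: [0.5452, 0.2477, 0.2578]
ee_rot: [-3.14, 0.002, 1.012]
wrist_force: [0.0, 0.5, 0.3]
width: 0.0942
finger_force: 0.0
```

```bash
python3 -c "
from h import *
plan(.545,.247,.26,71)
s=snapshot('wrist');np.savez('pics/w1.npz',**s);cv2.imwrite('pics/w1.png',s['img'][...,::-1])
C=-s['R'].T@s['t'];print(C,s['R'])
plan(.5932,-.0005,.2,134.3)
"
```

```text
t 2.1 pos [0.5452 0.2477 0.2578] rpy [-1.7991e+02  1.2000e-01  5.7960e+01] w 0.0942 ff 0.0 F [0.  0.5 0.3] M [-0.06 -0.03  0.03]
SHIFT [-0.0007  0.0002 -0.0022] TURN [-0.0018  0.002  -0.2275]
[0.58787634 0.31207916 0.43744604] [[ 0.84797192 -0.53003935 -0.001379  ]
 [-0.51051796 -0.81743513  0.26677937]
 [-0.1425308  -0.22551741 -0.96375664]]
t 2.15 pos [0.5451 0.2472 0.2581] rpy [-1.7992e+02  1.1000e-01  5.8130e+01] w 0.0941 ff 0.0 F [-0.7 -0.1 -0.8] M [-0.01 -0.04  0.02]
SHIFT [-0.1848  0.1717  0.0582] TURN [-2.5000e-03  7.0000e-04 -1.3295e+00]
```

View pics/w1.png

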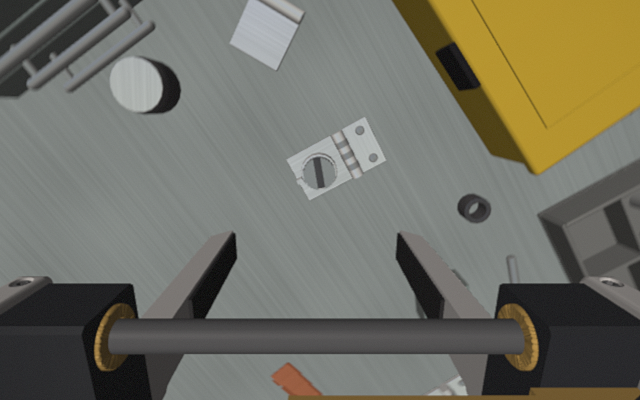

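The wrist view shows bracket A's screw at about (319,172). The slot runs nearly along the image columns and the bracket axis points to the upper right. I'll measure both by threshold.

```bash
cat > m2.py <<'E'
from h import *
def slot(s,guess,tag):
    P=cloud(s);g=cv2.cvtColor(s['img'],cv2.COLOR_RGB2GRAY)
    near=np.hypot(P[...,0]-guess[0],P[...,1]-guess[1])<.028
    hd=near&(P[...,2]>.026)&(P[...,2]<.06)
    hd=cv2.morphologyEx(hd.astype(np.uint8),cv2.MORPH_OPEN,np.ones((2,2)))
    r,c=np.nonzero(hd);W=world(s,r,c,.039)[:,:2]*1000
    (cx,cy),rad=cv2.minEnclosingCircle(W.astype(np.float32))
    top=near&(abs(P[...,2]-.039)<.003);W2=world(s,*np.nonzero(top),.039)[:,:2]*1000
    (ax,ay),rad2=cv2.minEnclosingCircle(W2.astype(np.float32))
    # slot: dark pixels inside head
    r,c=np.nonzero(near);W=world(s,r,c,.039)[:,:2]*1000
    ins=np.hypot(W[:,0]-ax,W[:,1]-ay)<16
    v=g[r,c][ins];th=(np.percentile(v,5)+np.percentile(v,70))/2
    D=W[ins][v<th];m=D.mean(0);u,sv,vt=np.linalg.svd(D-m);a=np.degrees(np.arctan2(vt[0,1],vt[0,0]))%180
    n=np.array([-vt[0,1],vt[0,0]])
    print(tag,'head',(round(ax,1),round(ay,1)),'r',round(rad2,1),'n',top.sum(),'ztop',np.median(P[top][:,2]).round(4),'| slot c',m.round(1),'ang',round(a,1),'len/wid',(4*sv/np.sqrt(len(D))).round(1),'n',len(D),'off-axis',((m-[ax,ay])@n).round(1))
def bracket(s,guess,tag):
    P=cloud(s);near=np.hypot(P[...,0]-guess[0],P[...,1]-guess[1])<.11
    pl=(near&(P[...,2]>.0035)&(P[...,2]<.05)).astype(np.uint8)
    n,l,st,_=cv2.connectedComponentsWithStats(pl);r0,c0=np.unravel_index(np.argmin(np.hypot(P[...,0]-guess[0],P[...,1]-guess[1])),pl.shape)
    m=(l==l[r0,c0])&(P[...,2]<.009);W=P[m][:,:2]*1000
    b=cv2.minAreaRect(W.astype(np.float32));q=cv2.boxPoints(b);L=max((q[1]-q[0],q[2]-q[1]),key=np.linalg.norm)
    print(tag,'bracket c',np.round(b[0],1),'size',np.round(b[1],1),'ang',round(float(np.degrees(np.arctan2(L[1],L[0]))%180),1))
if __name__=='__main__':
    for f in ['w1','top','scene']:
        s=dict(np.load(f'pics/{f}.npz'))
        slot(s,(.5455,.2474),f);bracket(s,(.5455,.2474),f)
E
python3 m2.py
```

```text
w1 head (549.4, 245.9) r 20.8 n 586 ztop 0.0395 | slot c [550.  246.2] ang 67.7 len/wid [35.8  9.9] n 172 off-axis 0.5
w1 bracket c [575.3 244. ] size [ 64.3 116.3] ang 176.2
top head (546.3, 247.9) r 20.3 n 143 ztop 0.0393 | slot c [547.3 247.2] ang 68.2 len/wid [36.7  9.4] n 48 off-axis -1.2
top bracket c [574.8 247.8] size [ 71.2 123.2] ang 177.0
scene head (549.4, 245.7) r 21.1 n 278 ztop 0.0385 | slot c [549. 246.] ang 68.2 len/wid [35.7  9.2] n 67 off-axis -0.5
scene bracket c [574.8 243.9] size [ 64.  117.4] ang 176.0
```

Call:
{"op": "carry_out", "data": {
  "commands": [
    [-0.037,0.034,0.01,0,0,-0.14],
    [-0.074,0.069,0.02,0,0,-0.28],
    [-0.11,0.103,0.03,0,0,-0.42],
    [-0.147,0.137,0.04,0,0,-0.56],
    [-0.183,0.173,0.05,0,0,-0.7]
  ]
}}

```text
time: 2.65
tool_pos: [0.5897, 0.0108, 0.2116]
ee_rot: [-3.141, -0.0, 1.702]
wrist_force: [1.0, -0.4, 0.2]
width: 0.0943
finger_force: 0.0
```

Call:
{"op": "carry_out", "data": {
  "commands": [
    [0,0,0,0,0,-0.14],
    [0,0,0,0,0,-0.28],
    [0,0,0,0,0,-0.42],
    [0,0,0,0,0,-0.56],
    [0,0,0,0,0,-0.63]
  ]
}}

```text
time: 3.15
tool_pos: [0.5897, 0.0123, 0.2117]
ee_rot: [-3.141, -0.001, 2.33]
wrist_force: [-0.3, 0.8, 0.0]
width: 0.0939
finger_force: 0.0
```

```bash
cat > m3.py <<'E'
from h import *
s=snapshot('wrist');np.savez('pics/w2.npz',**s);cv2.imwrite('pics/w2.png',s['img'][...,::-1])
for nm,s in [('w2',s),('scene',dict(np.load('pics/scene.npz')))]:
    P=cloud(s);near=np.hypot(P[...,0]-.594,P[...,1]+.001)<.05
    for t,z0,z1 in [('tang',.097,.104),('collar',.0495,.0545),('stand',.043,.0485)]:
        m=near&(P[...,2]>z0)&(P[...,2]<z1);W=P[m][:,:2]*1000
        if len(W)<10: continue
        b=cv2.minAreaRect(W.astype(np.float32));q=cv2.boxPoints(b);L=max((q[1]-q[0],q[2]-q[1]),key=np.linalg.norm)
        print(nm,t,len(W),np.median(P[m][:,2]).round(4),np.round(b[0],1),np.round(b[1],1),round(float(np.degrees(np.arctan2(L[1],L[0]))%180),1),'circ',cv2.minEnclosingCircle(W.astype(np.float32)))
plan(.594,-.001,.2,134.3)
E
python3 m3.py
```

```text
w2 tang 953 0.1004 [597.7  -3.1] [23.2 36.3] 132.7 circ ((597.5064697265625, -2.9541656970977783), 20.568017959594727)
w2 collar 608 0.0524 [595.6  -1.4] [46.9 42.1] 38.7 circ ((597.2296752929688, -3.34934401512146), 23.843711853027344)
w2 stand 1455 0.0465 [597.4  -3.6] [62.2 62.4] 157.1 circ ((597.102783203125, -3.697495937347412), 43.25627136230469)
scene tang 231 0.0998 [597.5  -2.4] [25.3 35.3] 131.3 circ ((597.2197875976562, -2.1220765113830566), 20.247373580932617)
scene collar 156 0.0519 [ 6.038e+02 -3.000e-01] [33.  46.2] 113.9 circ ((598.150634765625, -2.82255220413208), 23.76095962524414)
scene stand 423 0.0459 [596.8  -2.7] [63.9 63.1] 66.7 circ ((596.2828979492188, -2.969222068786621), 42.7485237121582)
t 3.2 pos [0.5897 0.0123 0.2117] rpy [-1.7996e+02 -4.0000e-02  1.3355e+02] w 0.0939 ff 0.0 F [ 0.6 -0.3  0.2] M [ 0.   -0.11 -0.06]
SHIFT [-0.0126 -0.0061  0.0117] TURN [-0.0007 -0.0006 -0.013 ]
```

View pics/w2.png

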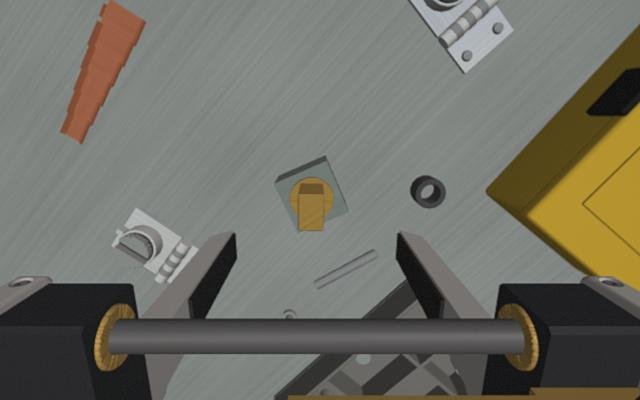

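The wrist view shows the tang at about (311,205), upright in its stand. The wrist and scene cameras agree on (597.5,-2.8), angle about 132.7°. Moving over it.

```bash
python3 -c "
from h import *
plan(.5975,-.0028,.2117,132.7)"
```

```text
t 3.2 pos [0.5897 0.0123 0.2117] rpy [-1.7996e+02 -4.0000e-02  1.3355e+02] w 0.0939 ff 0.0 F [ 0.6 -0.3  0.2] M [ 0.   -0.11 -0.06]
SHIFT [-0.0163 -0.0048 -0.    ] TURN [-0.0007 -0.0006  0.0149]
```

Call:
{"op": "carry_out", "data": {
  "commands": [
    [-0.0163,-0.0048,0,0,0,0.015],
    [-0.0163,-0.0048,0.02,0,0,0.015],
    [-0.0163,-0.0048,0.04,0,0,0.015],
    [-0.0163,-0.0048,0.06,0,0,0.015],
    [-0.0163,-0.0048,0.08,0,0,0.015]
  ]
}}

```text
time: 3.7
tool_pos: [0.5982, -0.0038, 0.1312]
ee_rot: [-3.141, 0.001, 2.31]
wrist_force: [0.3, -0.2, 0.5]
width: 0.0939
finger_force: 0.0
```

Call:
{"op": "carry_out", "data": {
  "commands": [
    [0,0,0.02,0,0,0],
    [0,0,0.04,0,0,0],
    [0,0,0.06,0,0,0],
    [0,0,0.071,0,0,0],
    [0,0,0.071,0,0,0]
  ]
}}

```text
time: 4.2
tool_pos: [0.5966, -0.0032, 0.0588]
ee_rot: [-3.138, -0.003, 2.312]
wrist_force: [0.3, 0.0, -0.7]
width: 0.0942
finger_force: 0.0
```

```bash
python3 -c "
from h import *
plan(.5975,-.0028,.06,132.7)"
```

```text
t 4.2 pos [ 0.5966 -0.0032  0.0588] rpy [-1.7982e+02 -1.7000e-01  1.3245e+02] w 0.0942 ff 0.0 F [ 0.3  0.  -0.7] M [-0.06 -0.17  0.06]
SHIFT [-0.0003  0.001  -0.0012] TURN [-0.0032 -0.003  -0.0043]
```

Call:
{"op": "carry_out", "data": {
  "commands": [
    [0,0,0,0,0,0],
    [0,0,0,0,0,0],
    [0,0,0,0,0,0],
    [0,0,0,0,0,0],
    [0,0,0,0,0,0]
  ],
  "jaw": 0
}}

```text
time: 4.7
tool_pos: [0.5981, -0.0025, 0.0618]
ee_rot: [3.141, 0.001, 2.314]
wrist_force: [0.1, -0.4, -0.1]
width: 0.0573
finger_force: 0.0
```

Call:
{"op": "carry_out", "data": {
  "commands": [
    [0,0,0,0,0,0],
    [0,0,0,0,0,0],
    [0,0,0,0,0,0],
    [0,0,0,0,0,0],
    [0,0,0,0,0,0]
  ]
}}

```text
time: 5.2
tool_pos: [0.5976, -0.0027, 0.0611]
ee_rot: [-3.141, -0.0, 2.314]
wrist_force: [-1.2, -0.2, 0.0]
width: 0.024
finger_force: 30.0
```

```bash
python3 m3.py
```

```text
w2 tang 3909 0.1005 [597.9  -2.8] [48.2 36.6] 42.7 circ ((595.3446655273438, 0.020391294732689857), 24.41496467590332)
w2 collar 987 0.0525 [589.1   6.9] [46.2 21.1] 41.9 circ ((594.8964233398438, 0.48198604583740234), 23.156381607055664)
w2 stand 3151 0.0465 [597.5  -3.6] [62.3 62.5] 157.0 circ ((597.4129028320312, -3.2438576221466064), 43.592159271240234)
scene tang 231 0.0998 [597.5  -2.4] [25.3 35.3] 131.3 circ ((597.2197875976562, -2.1220765113830566), 20.247373580932617)
scene collar 156 0.0519 [ 6.038e+02 -3.000e-01] [33.  46.2] 113.9 circ ((598.150634765625, -2.82255220413208), 23.76095962524414)
scene stand 423 0.0459 [596.8  -2.7] [63.9 63.1] 66.7 circ ((596.2828979492188, -2.969222068786621), 42.7485237121582)
t 5.25 pos [ 0.5976 -0.0027  0.0611] rpy [-179.97   -0.    132.58] w 0.0237 ff 30.0 F [-1.1 -0.   0.4] M [-0.12 -0.06 -0.01]
SHIFT [ 0.0037 -0.0016 -0.1389] TURN [-0.0006 -0.0001 -0.03  ]
```

Call:
{"op": "carry_out", "data": {
  "commands": [
    [0,0,-0.015,0,0,0],
    [0,0,-0.035,0,0,0],
    [0,0,-0.06,0,0,0],
    [0,0,-0.085,0,0,0],
    [0,0,-0.1,0,0,0]
  ]
}}

```text
time: 5.75
tool_pos: [0.5986, -0.0024, 0.1639]
ee_rot: [3.139, 0.002, 2.314]
wrist_force: [-0.1, 0.6, -3.2]
width: 0.0238
finger_force: 30.0
```

Call:
{"op": "carry_out", "data": {
  "commands": [
    [0.02,0.012,0,0,0,0.12],
    [0.045,0.027,0,0,0,0.26],
    [0.075,0.045,0,0,0,0.4],
    [0.11,0.067,0,0,0,0.54],
    [0.14,0.085,0,0,0,0.66]
  ]
}}

```text
time: 6.25
tool_pos: [0.5648, 0.1598, 0.1609]
ee_rot: [-3.14, -0.0, 1.649]
wrist_force: [1.4, -0.6, -2.9]
width: 0.0237
finger_force: 30.0
```

```bash
python3 -c "
from h import *
plan(.5494,.2458,.161,67.7)"
```

```text
t 6.25 pos [0.5648 0.1598 0.1609] rpy [-1.7993e+02 -3.0000e-02  9.4480e+01] w 0.0237 ff 30.0 F [ 1.4 -0.6 -2.9] M [-0.02 -0.11  0.02]
SHIFT [ 0.0869 -0.0086 -0.0001] TURN [-1.200e-03 -2.000e-04  4.674e-01]
```

Call:
{"op": "carry_out", "data": {
  "commands": [
    [0.03,-0.003,0,0,0,0.13],
    [0.06,-0.006,0,0,0,0.26],
    [0.08,-0.0086,0,0,0,0.38],
    [0.087,-0.0086,0,0,0,0.467],
    [0.087,-0.0086,0,0,0,0.467]
  ]
}}

```text
time: 6.75
tool_pos: [0.5491, 0.2453, 0.1607]
ee_rot: [-3.14, 0.001, 1.19]
wrist_force: [-0.2, -0.5, -3.1]
width: 0.0241
finger_force: 30.0
```

Run:
```python
from h import *
import time
plan(.5494,.2458,.10,67.7)
s=snapshot('scene');np.savez('pics/s2.npz',**s)
plan(.5494,.2458,.10,67.7)
# blade/shank from scene image
P=cloud(s)
b=np.hypot(P[...,0]-.5494,P[...,1]-.2458)<.035
for z0,z1 in [(.106,.117),(.12,.143),(.147,.151)]:
    m=b&(P[...,2]>z0)&(P[...,2]<z1);print(z0,m.sum(),P[m].mean(0).round(4) if m.any() else '', np.nonzero(m)[0].mean() if m.any() else '')
rr,cc=np.nonzero(b);r0,c0=int(rr.mean()),int(cc.mean())
g=cv2.resize(s['img'][r0-75:r0+75,c0-100:c0+100],None,fx=4,fy=4,interpolation=cv2.INTER_CUBIC);cv2.imwrite('pics/s2.png',g[...,::-1]);print(r0,c0)
```

```text
t 6.75 pos [0.5491 0.2453 0.1607] rpy [-1.7994e+02  3.0000e-02  6.8160e+01] w 0.0241 ff 30.0 F [-0.2 -0.5 -3.1] M [-0.1  -0.05  0.06]
SHIFT [0.0006 0.0002 0.0607] TURN [-0.0011  0.0006  0.008 ]
t 6.8 pos [0.5494 0.2443 0.1607] rpy [-1.7996e+02  6.0000e-02  6.8180e+01] w 0.0237 ff 30.0 F [ 1.1 -0.  -3.6] M [-0.03 -0.07 -0.03]
SHIFT [ 0.0014 -0.0005  0.0607] TURN [-0.0007  0.0011  0.0084]
0.106 14 [0.554  0.25   0.1103] 228.78571428571428
0.12 71 [0.56   0.2445 0.1258] 224.83098591549296
0.147 128 [0.5649 0.2453 0.1499] 218.0
133 504
```

View pics/s2.png

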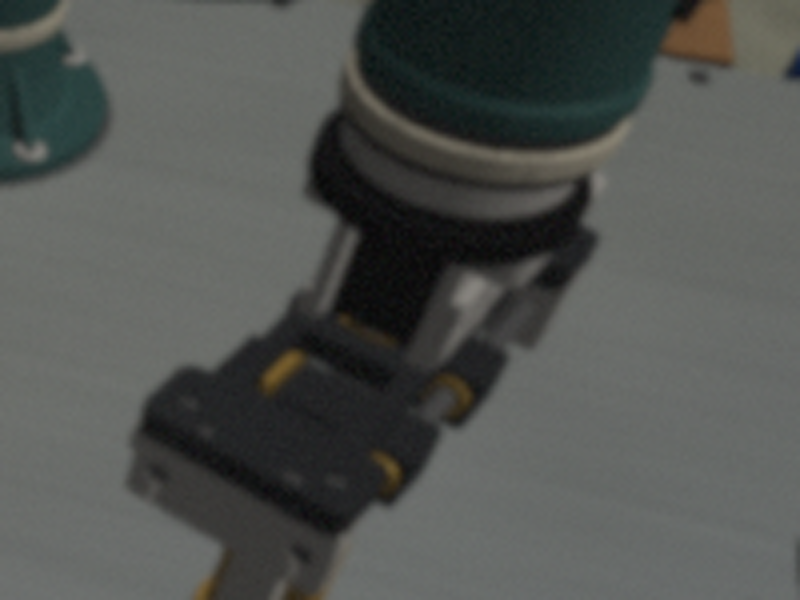

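The crop mostly shows the gripper, with the adapter just at the lower edge, so it's little use. The measured pose is within about 1 mm of the slot, so I'll lower it and watch the force.

Call:
{"op": "carry_out", "data": {
  "commands": [
    [0.0005,0,0.015,0,0,0.005],
    [0.0005,0,0.03,0,0,0.005],
    [0.0005,0,0.045,0,0,0.005],
    [0.0005,0,0.055,0,0,0.005],
    [0.0005,0,0.061,0,0,0.005]
  ]
}}

```text
time: 7.3
tool_pos: [0.549, 0.2438, 0.0977]
ee_rot: [-3.139, 0.002, 1.182]
wrist_force: [-0.5, -0.5, -4.0]
width: 0.0239
finger_force: 30.0
```

Call:
{"op": "carry_out", "data": {
  "commands": [
    [0,0,0.002,0,0,0],
    [0,0,0.004,0,0,0],
    [0,0,0.006,0,0,0],
    [0,0,0.008,0,0,0],
    [0,0,0.009,0,0,0]
  ]
}}

```text
time: 7.8
tool_pos: [0.5502, 0.2446, 0.0914]
ee_rot: [3.141, -0.0, 1.182]
wrist_force: [-0.0, -0.3, -3.9]
width: 0.0234
finger_force: 30.0
```

Run:
```python
from h import *
plan(.5494,.2458,.0865,67.7)
s=snapshot('scene');np.savez('pics/s3.npz',**s)
plan(.5494,.2458,.0865,67.7)
cv2.imwrite('pics/s3.png',cv2.resize(s['img'][170:300,380:520],None,fx=4,fy=4,interpolation=cv2.INTER_CUBIC)[...,::-1])
```

```text
t 7.8 pos [0.5502 0.2446 0.0914] rpy [ 1.7997e+02 -2.0000e-02  6.7730e+01] w 0.0234 ff 30.0 F [-0.  -0.3 -3.9] M [-0.04 -0.    0.04]
SHIFT [ 0.0008 -0.0012  0.0049] TURN [ 0.0005 -0.0004  0.0005]
t 7.85 pos [0.55   0.2445 0.0912] rpy [179.99   0.    67.73] w 0.0235 ff 30.0 F [-0.7  0.3 -3.4] M [-0.06 -0.02  0.04]
SHIFT [ 0.0009 -0.0011  0.0047] TURN [0.0002 0.     0.0005]
```

View pics/s3.png

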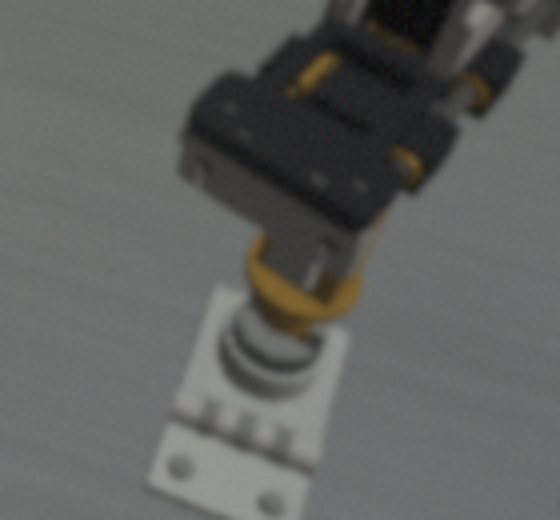

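The scene crop shows the blade entering the slot of screw A, with the adapter upright and no contact force. I'll go deeper.

Call:
{"op": "carry_out", "data": {
  "commands": [
    [0.0005,-0.0006,0.001,0,0,0],
    [0.0005,-0.0006,0.002,0,0,0],
    [0.0005,-0.0006,0.003,0,0,0],
    [0.0005,-0.0006,0.004,0,0,0],
    [0.0005,-0.0006,0.0045,0,0,0]
  ]
}}

```text
time: 8.35
tool_pos: [0.5497, 0.2456, 0.0866]
ee_rot: [3.141, -0.001, 1.182]
wrist_force: [0.0, 0.3, -4.0]
width: 0.0241
finger_force: 30.0
```

Run:
```python
from h import *
plan(.5494,.2458,.0865,67.7)
```

```text
t 8.35 pos [0.5497 0.2456 0.0866] rpy [ 1.7999e+02 -6.0000e-02  6.7730e+01] w 0.0241 ff 30.0 F [ 0.   0.3 -4. ] M [-0.02 -0.04  0.01]
SHIFT [ 0.0001 -0.0004  0.0001] TURN [ 0.0001 -0.001   0.0006]
```

Call:
{"op": "carry_out", "data": {
  "commands": [
    [0,0,0,0,0,0.1],
    [0,0,0,0,0,0.2],
    [0,0,0,0,0,0.3],
    [0,0,0,0,0,0.4],
    [0,0,0,0,0,0.5]
  ]
}}

```text
time: 8.85
tool_pos: [0.5483, 0.2463, 0.0855]
ee_rot: [-3.138, 0.002, 0.679]
wrist_force: [-1.7, 1.8, -1.5]
width: 0.0241
finger_force: 30.0
```

Run:
```python
from h import *
plan(.5494,.2458,.0865,-14)
```

```text
t 8.85 pos [0.5483 0.2463 0.0855] rpy [-1.7981e+02  9.0000e-02  3.8890e+01] w 0.0241 ff 30.0 F [-1.7  1.8 -1.5] M [0.32 0.48 0.03]
SHIFT [ 0.0005  0.0011 -0.001 ] TURN [-0.0024  0.003   0.9231]
```

Call:
{"op": "carry_out", "data": {
  "commands": [
    [0,0,0,0,0,0.1],
    [0,0,0,0,0,0.2],
    [0,0,0,0,0,0.3],
    [0,0,0,0,0,0.4],
    [0,0,0,0,0,0.5]
  ]
}}

```text
time: 9.35
tool_pos: [0.5484, 0.2463, 0.0855]
ee_rot: [-3.139, 0.003, 0.179]
wrist_force: [-0.8, 1.4, -2.4]
width: 0.0237
finger_force: 30.0
```

Run:
```python
from h import *
plan(.5494,.2458,.0865,-14)
```

```text
t 9.35 pos [0.5484 0.2463 0.0855] rpy [-1.7988e+02  1.5000e-01  1.0240e+01] w 0.0237 ff 30.0 F [-0.8  1.4 -2.4] M [0.4  0.43 0.06]
SHIFT [ 0.0009  0.0007 -0.001 ] TURN [-0.0016  0.0031  0.4231]
```

Call:
{"op": "carry_out", "data": {
  "commands": [
    [0,0,0,0,0,0.07],
    [0,0,0,0,0,0.14],
    [0,0,0,0,0,0.21],
    [0,0,0,0,0,0.28],
    [0,0,0,0,0,0.33]
  ]
}}

```text
time: 9.85
tool_pos: [0.5485, 0.2463, 0.0855]
ee_rot: [-3.14, 0.003, -0.15]
wrist_force: [-1.9, 1.8, -2.0]
width: 0.0238
finger_force: 30.0
```

Run:
```python
from h import *
plan(.5494,.2458,.0865,-14)
```

```text
t 9.85 pos [0.5485 0.2463 0.0855] rpy [-1.7993e+02  1.7000e-01 -8.5700e+00] w 0.0238 ff 30.0 F [-1.9  1.8 -2. ] M [0.36 0.45 0.05]
SHIFT [ 0.0009  0.0003 -0.001 ] TURN [-0.0011  0.0031  0.0947]
```

Call:
{"op": "carry_out", "data": {
  "commands": [
    [0,0,0,0,0,0.02],
    [0,0,0,0,0,0.04],
    [0,0,0,0,0,0.06],
    [0,0,0,0,0,0.08],
    [0,0,0,0,0,0.1]
  ]
}}

```text
time: 10.35
tool_pos: [0.5487, 0.2461, 0.0857]
ee_rot: [-3.141, 0.003, -0.249]
wrist_force: [-2.2, 3.9, -5.9]
width: 0.0238
finger_force: 30.0
```

Run:
```python
from h import *
plan(.5494,.2458,.0865,-14)
```

```text
t 10.35 pos [0.5487 0.2461 0.0857] rpy [-1.7996e+02  1.6000e-01 -1.4260e+01] w 0.0238 ff 30.0 F [-2.2  3.9 -5.9] M [1.16 0.68 0.02]
SHIFT [ 0.0008  0.0001 -0.0008] TURN [-0.0007  0.0027 -0.0045]
```

Call:
{"op": "carry_out", "data": {
  "commands": [
    [0,0,0,0,0,0.02],
    [0,0,0,0,0,0.04],
    [0,0,0,0,0,0.05],
    [0,0,0,0,0,0.06],
    [0,0,0,0,0,0.06]
  ]
}}

```text
time: 10.85
tool_pos: [0.5487, 0.2461, 0.0857]
ee_rot: [-3.141, 0.003, -0.308]
wrist_force: [-2.3, 4.3, -5.5]
width: 0.024
finger_force: 30.0
```

Run:
```python
from h import *
plan(.5494,.2458,.0865,-14)
s=snapshot('scene');np.savez('pics/s4.npz',**s)
cv2.imwrite('pics/s4.png',cv2.resize(s['img'][170:300,380:520],None,fx=4,fy=4,interpolation=cv2.INTER_CUBIC)[...,::-1])
```

```text
t 10.85 pos [0.5487 0.2461 0.0857] rpy [-1.7996e+02  1.6000e-01 -1.7630e+01] w 0.024 ff 30.0 F [-2.3  4.3 -5.5] M [1.21 0.66 0.22]
SHIFT [ 0.0008  0.0001 -0.0008] TURN [-0.0007  0.0027 -0.0634]
```

View pics/s4.png

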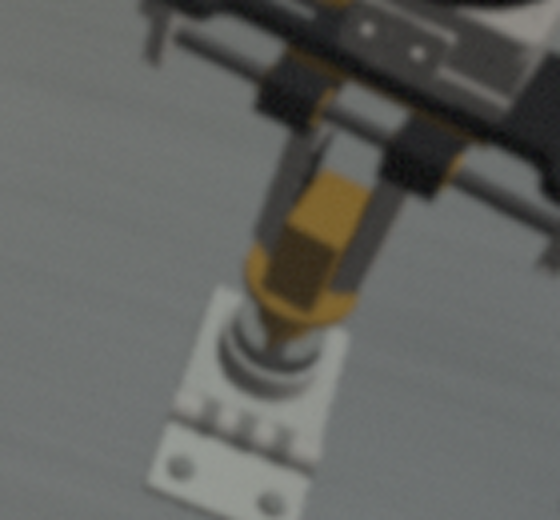

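The scene crop shows the adapter seated in the head, with the tang nearly along the bracket. Torque about z has begun to rise, so I'll press a little further to confirm the stop.

Call:
{"op": "carry_out", "data": {
  "commands": [
    [0,0,0,0,0,0.015],
    [0,0,0,0,0,0.03],
    [0,0,0,0,0,0.04],
    [0,0,0,0,0,0.05],
    [0,0,0,0,0,0.05]
  ]
}}

```text
time: 11.4
tool_pos: [0.5487, 0.2462, 0.0857]
ee_rot: [-3.141, 0.003, -0.357]
wrist_force: [-2.0, 4.5, -5.8]
width: 0.0239
finger_force: 30.1
```

Run:
```python
from h import *
plan(.5494,.2458,.0865,-14)
s=snapshot('scene');P=cloud(s)
m=(np.hypot(P[...,0]-.549,P[...,1]-.246)<.03)&(abs(P[...,2]-.125)<.003)
print(m.sum())
if m.sum()>20:
    b=cv2.minAreaRect((P[m][:,:2]*1000).astype(np.float32));q=cv2.boxPoints(b);L=max((q[1]-q[0],q[2]-q[1]),key=np.linalg.norm);print(b,np.degrees(np.arctan2(L[1],L[0])))
```

```text
t 11.4 pos [0.5487 0.2462 0.0857] rpy [-1.7997e+02  1.5000e-01 -2.0450e+01] w 0.0239 ff 30.1 F [-2.   4.5 -5.8] M [1.18 0.65 0.44]
SHIFT [ 0.0008  0.0002 -0.0008] TURN [-0.0007  0.0025 -0.1125]
298
((554.0120239257812, 246.2123565673828), (41.570640563964844, 38.05699157714844), 37.92475128173828) 37.92469
```

Call:
{"op": "carry_out", "data": {
  "commands": [
    [0,0,0,0,0,0.02],
    [0,0,0,0,0,0.04],
    [0,0,0,0,0,0.06],
    [0,0,0,0,0,0.07],
    [0,0,0,0,0,0.07]
  ]
}}

```text
time: 11.95
tool_pos: [0.5487, 0.2462, 0.0857]
ee_rot: [-3.142, 0.002, -0.426]
wrist_force: [-2.8, 4.7, -6.0]
width: 0.0238
finger_force: 30.5
```

Run:
```python
from h import *
plan(.5494,.2458,.0865,-14)
```

```text
t 11.95 pos [0.5487 0.2462 0.0857] rpy [-1.800e+02  1.400e-01 -2.439e+01] w 0.0238 ff 30.5 F [-2.8  4.7 -6. ] M [1.17 0.57 0.8 ]
SHIFT [ 0.0008  0.     -0.0008] TURN [-0.0003  0.0024 -0.1814]
```

Call:
{"op": "carry_out", "data": {
  "commands": [
    [0,0,0,0,0,-0.08],
    [0,0,0,0,0,-0.16],
    [0,0,0,0,0,-0.24],
    [0,0,0,0,0,-0.33],
    [0,0,0,0,0,-0.33]
  ]
}}

```text
time: 12.45
tool_pos: [0.5507, 0.2444, 0.0869]
ee_rot: [3.14, -0.002, -0.099]
wrist_force: [0.8, 0.3, -3.0]
width: 0.024
finger_force: 30.0
```

Run:
```python
from h import *
plan(.5494,.2458,.1865,-5)
```

```text
t 12.45 pos [0.5507 0.2444 0.0869] rpy [ 1.7992e+02 -1.4000e-01 -5.6800e+00] w 0.024 ff 30.0 F [ 0.8  0.3 -3. ] M [ 0.23 -0.04  0.02]
SHIFT [-0.0012 -0.0012 -0.0996] TURN [ 0.0014 -0.0024 -0.0118]
```

Call:
{"op": "carry_out", "data": {
  "commands": [
    [0,0,-0.008,0,0,0],
    [0,0,-0.02,0,0,0],
    [0,0,-0.045,0,0,0],
    [0,0,-0.075,0,0,0],
    [0,0,-0.1,0,0,0]
  ]
}}

```text
time: 12.95
tool_pos: [0.5505, 0.2448, 0.19]
ee_rot: [-3.141, -0.004, -0.1]
wrist_force: [-0.7, -0.4, -3.6]
width: 0.024
finger_force: 30.0
```

Call:
{"op": "carry_out", "data": {
  "commands": [
    [0.009,0.03,0,0,0,-0.12],
    [0.021,0.07,0,0,0,-0.26],
    [0.036,0.12,0,0,0,-0.4],
    [0.05,0.165,0,0,0,-0.54],
    [0.06,0.2,0,0,0,-0.68]
  ]
}}

```text
time: 13.45
tool_pos: [0.5905, 0.0371, 0.1885]
ee_rot: [3.138, -0.001, 0.585]
wrist_force: [1.7, 0.6, -3.9]
width: 0.024
finger_force: 30.0
```

Run:
```python
from h import *
from m2 import slot,bracket
plan(.5976,-.0027,.161,132.6)
for n in ['scene','top']:
    s=snapshot(n);np.savez(f'pics/{n}5.npz',**s)
    try: slot(s,(.549,.246),n);bracket(s,(.549,.246),n)
    except Exception as e: print(n,e)
    cv2.imwrite(f'pics/{n}5.png',s['img'][...,::-1])
```

```text
t 13.45 pos [0.5905 0.0371 0.1885] rpy [ 1.7981e+02 -7.0000e-02  3.3530e+01] w 0.024 ff 30.0 F [ 1.7  0.6 -3.9] M [ 0.   -0.02  0.02]
SHIFT [-0.0161  0.037   0.0276] TURN [ 0.0034  0.0019 -1.7291]
scene head (550.1, 245.5) r 20.9 n 251 ztop 0.0387 | slot c [552.3 246.2] ang 176.6 len/wid [31.4  9.8] n 64 off-axis 0.8
scene bracket c [574.9 243.9] size [ 64.  117.4] ang 175.9
top head (546.5, 248.2) r 20.9 n 157 ztop 0.0389 | slot c [546.8 247.5] ang 176.7 len/wid [35.4  9.5] n 50 off-axis 0.7
top bracket c [570.5 245.1] size [ 71.1 120.3] ang 175.5
```

The slot is at 176.6° and the bracket at about 176°, so the screw is at its stop. The stand hole is round, so I'll return the adapter at the current yaw.

Call:
{"op": "carry_out", "data": {
  "commands": [
    [-0.006,0.012,0,0,0,0],
    [-0.012,0.027,0,0,0,0],
    [-0.0161,0.037,0,0,0,0],
    [-0.0161,0.037,0.01,0,0,0],
    [-0.0161,0.037,0.02,0,0,0]
  ]
}}

```text
time: 14.05
tool_pos: [0.5968, 0.0009, 0.166]
ee_rot: [-3.141, -0.0, 0.582]
wrist_force: [0.1, 0.2, -4.4]
width: 0.0238
finger_force: 30.0
```

Run:
```python
from h import *
plan(.5976,-.0027,.0615,33.5)
s=snapshot('wrist');P=cloud(s)
for nm,z0,z1 in [('tangtop',.2-.004,.214),('collar',.158,.166),('stand',.043,.049)]:
    m=(np.hypot(P[...,0]-.5975,P[...,1]+.003)<.045)&(P[...,2]>z0)&(P[...,2]<z1)
    print(nm,m.sum(),P[m].mean(0).round(4) if m.any() else '')
cv2.imwrite('pics/w5.png',s['img'][...,::-1])
plan(.5976,-.0027,.0615,33.5)
```

```text
t 14.05 pos [0.5968 0.0009 0.166 ] rpy [-1.7999e+02 -2.0000e-02  3.3350e+01] w 0.0238 ff 30.0 F [ 0.1  0.2 -4.4] M [-0.04 -0.04 -0.01]
SHIFT [-0.0013  0.0035  0.1045] TURN [-0.0002 -0.0003 -0.0027]
tangtop 4731 [0.6021 0.0025 0.2051]
collar 279 [0.6118 0.0102 0.1605]
stand 2189 [0.6086 0.0029 0.0464]
t 14.1 pos [0.5954 0.0013 0.1632] rpy [-179.81    0.2    33.38] w 0.0239 ff 30.0 F [-0.8 -0.5 -4.8] M [-0.02 -0.03  0.03]
SHIFT [0.     0.0049 0.1016] TURN [-0.0033  0.0035 -0.0022]
```

View pics/w5.png

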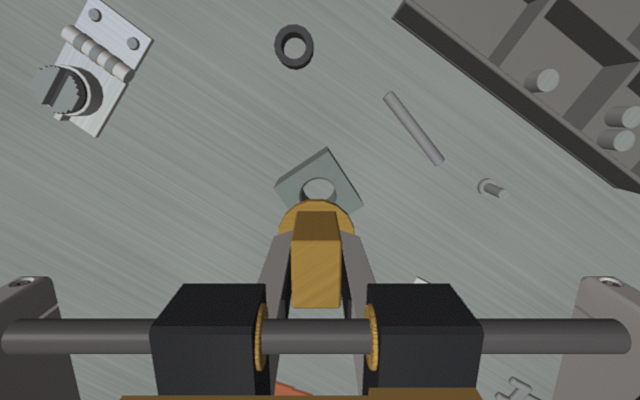

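The wrist view shows the adapter straight in the fingers, with the empty stand hole at about (318,187) just below it. Correcting about 4 mm in tool y and lowering.

Call:
{"op": "carry_out", "data": {
  "commands": [
    [-0.0006,0.004,0.005,0,0,0],
    [-0.0006,0.0042,0.02,0,0,0],
    [-0.0006,0.0042,0.035,0,0,0],
    [-0.0006,0.0042,0.05,0,0,0],
    [-0.0006,0.0042,0.05,0,0,0]
  ]
}}

```text
time: 14.6
tool_pos: [0.5961, -0.0029, 0.1124]
ee_rot: [-3.137, 0.006, 0.582]
wrist_force: [-0.7, -0.0, -4.3]
width: 0.0238
finger_force: 30.0
```

Run:
```python
from h import *
plan(.5974,-.0028,.0615,33.5)
snapshot('top')
plan(.5974,-.0028,.0615,33.5)
```

```text
t 14.6 pos [ 0.5961 -0.0029  0.1124] rpy [-179.73    0.34   33.36] w 0.0238 ff 30.0 F [-0.7 -0.  -4.3] M [0.   0.05 0.  ]
SHIFT [0.0015 0.0009 0.0508] TURN [-0.0047  0.0059 -0.0025]
t 14.65 pos [ 0.5971 -0.003   0.1141] rpy [-179.83    0.21   33.36] w 0.0237 ff 30.0 F [ 0.4  0.4 -4. ] M [ 0.01 -0.02  0.01]
SHIFT [0.0006 0.0002 0.0526] TURN [-0.0029  0.0036 -0.0025]
```

Call:
{"op": "carry_out", "data": {
  "commands": [
    [0.0005,0.0003,0.01,0,0,0],
    [0.0005,0.0003,0.02,0,0,0],
    [0.0005,0.0003,0.03,0,0,0],
    [0.0005,0.0003,0.04,0,0,0],
    [0.0005,0.0003,0.046,0,0,0]
  ]
}}

```text
time: 15.15
tool_pos: [0.5984, -0.0032, 0.069]
ee_rot: [-3.14, 0.002, 0.582]
wrist_force: [0.2, 0.5, -3.0]
width: 0.0235
finger_force: 30.0
```

Call:
{"op": "carry_out", "data": {
  "commands": [
    [0,0,0.001,0,0,0],
    [0,0,0.002,0,0,0],
    [0,0,0.003,0,0,0],
    [0,0,0.004,0,0,0],
    [0,0,0.004,0,0,0]
  ]
}}

```text
time: 15.65
tool_pos: [0.5993, -0.0033, 0.0669]
ee_rot: [3.141, -0.0, 0.582]
wrist_force: [0.0, 0.5, -3.7]
width: 0.0235
finger_force: 30.0
```

Run:
```python
from h import *
plan(.5974,-.0028,.0615,33.5)
snapshot('top')
plan(.5974,-.0028,.0615,33.5)
```

```text
t 15.65 pos [ 0.5993 -0.0033  0.0669] rpy [ 1.7998e+02 -2.0000e-02  3.3350e+01] w 0.0235 ff 30.0 F [ 0.   0.5 -3.7] M [-0.02 -0.01  0.01]
SHIFT [-0.0013 -0.0014  0.0054] TURN [ 0.0004 -0.0003 -0.0026]
t 15.7 pos [ 0.5992 -0.0033  0.0669] rpy [ 1.7998e+02 -2.0000e-02  3.3350e+01] w 0.024 ff 30.0 F [-0.1 -0.8 -2.7] M [-0.06  0.02  0.01]
SHIFT [-0.0013 -0.0014  0.0054] TURN [ 0.0004 -0.0003 -0.0026]
```

Call:
{"op": "carry_out", "data": {
  "commands": [
    [-0.0008,-0.0006,0.001,0,0,0],
    [-0.0008,-0.0006,0.002,0,0,0],
    [-0.0008,-0.0006,0.003,0,0,0],
    [-0.0008,-0.0006,0.004,0,0,0],
    [-0.0008,-0.0006,0.004,0,0,0]
  ]
}}

```text
time: 16.2
tool_pos: [0.5979, -0.0032, 0.0624]
ee_rot: [-3.141, 0.0, 0.582]
wrist_force: [-0.2, -0.2, -3.6]
width: 0.024
finger_force: 30.0
```

Run:
```python
from h import *
plan(.5974,-.0028,.0615,33.5)
snapshot('top')
plan(.5974,-.0028,.0615,33.5)
```

```text
t 16.2 pos [ 0.5979 -0.0032  0.0624] rpy [-1.7999e+02  3.0000e-02  3.3350e+01] w 0.024 ff 30.0 F [-0.2 -0.2 -3.6] M [-0.03 -0.02  0.03]
SHIFT [-0.0002 -0.0006  0.0009] TURN [-0.0002  0.0005 -0.0026]
t 16.25 pos [ 0.598  -0.0032  0.0625] rpy [-1.7999e+02  2.0000e-02  3.3350e+01] w 0.0237 ff 30.0 F [-0.1 -0.9 -3.6] M [0.02 0.04 0.01]
SHIFT [-0.0003 -0.0006  0.001 ] TURN [-0.0001  0.0003 -0.0026]
```

Force still shows the adapter's full weight, so I'll go about 1.5 mm further.

Call:
{"op": "carry_out", "data": {
  "commands": [
    [0,0,0.0004,0,0,0],
    [0,0,0.0008,0,0,0],
    [0,0,0.0012,0,0,0],
    [0,0,0.0015,0,0,0],
    [0,0,0.0015,0,0,0]
  ]
}}

```text
time: 16.75
tool_pos: [0.5981, -0.0032, 0.0612]
ee_rot: [3.142, 0.0, 0.582]
wrist_force: [-0.9, 0.4, -2.1]
width: 0.0238
finger_force: 30.0
```

Call:
{"op": "carry_out", "data": {
  "commands": [
    [0,0,0.0003,0,0,0],
    [0,0,0.0005,0,0,0],
    [0,0,0.0007,0,0,0],
    [0,0,0.0007,0,0,0],
    [0,0,0.0007,0,0,0]
  ]
}}

```text
time: 17.25
tool_pos: [0.5982, -0.0032, 0.0611]
ee_rot: [3.141, -0.0, 0.582]
wrist_force: [-1.7, 0.2, 1.1]
width: 0.0237
finger_force: 30.0
```

Seated. Releasing and going up.

Call:
{"op": "carry_out", "data": {
  "commands": [
    [0,0,0,0,0,0],
    [0,0,0,0,0,0],
    [0,0,0,0,0,0],
    [0,0,0,0,0,0],
    [0,0,0,0,0,0]
  ],
  "jaw": 0.8
}}

```text
time: 17.75
tool_pos: [0.5982, -0.0032, 0.0605]
ee_rot: [3.141, -0.0, 0.582]
wrist_force: [-0.2, 1.0, -0.2]
width: 0.0603
finger_force: 0.0
```

Call:
{"op": "carry_out", "data": {
  "commands": [
    [0,0,0,0,0,0],
    [0,0,-0.02,0,0,0],
    [0,0,-0.05,0,0,0],
    [0,0,-0.08,0,0,0],
    [0,0,-0.11,0,0,0]
  ]
}}

```text
time: 18.25
tool_pos: [0.5979, -0.0032, 0.1715]
ee_rot: [-3.141, 0.0, 0.582]
wrist_force: [0.9, 0.0, 0.3]
width: 0.0751
finger_force: 0.0
```

Call:
{"op": "carry_out", "data": {
  "commands": [
    [0,0,-0.02,0,0,0],
    [0,0,-0.04,0,0,0],
    [0,0,-0.05,0,0,0],
    [0,0,-0.05,0,0,0],
    [0,0,-0.05,0,0,0]
  ]
}}

```text
time: 18.75
tool_pos: [0.5978, -0.0032, 0.2195]
ee_rot: [-3.141, 0.001, 0.582]
wrist_force: [0.3, -0.2, -0.3]
width: 0.0752
finger_force: 0.0
```

Run:
```python
import sys
src=open('m3.py').read().replace("dict(np.load('pics/scene.npz'))","snapshot('scene')")
exec(src)
from m2 import slot,bracket
s=snapshot('scene')
for g in [(.549,.246),(.489,-.195)]:
    slot(s,g,g);bracket(s,g,g)
cv2.imwrite('pics/fin.png',s['img'][...,::-1])
```

```text
w2 tang 935 0.1004 [600.5  -2.9] [35.6 23.5] 34.0 circ ((600.7734375, -3.4891090393066406), 20.90393829345703)
w2 collar 582 0.0525 [602.7  -1.3] [41.9 46.6] 123.7 circ ((600.6539916992188, -2.9852006435394287), 23.774091720581055)
w2 stand 1439 0.0465 [597.9  -2.8] [62.1 62.3] 157.1 circ ((598.27783203125, -2.9644579887390137), 43.32582092285156)
scene tang 225 0.0997 [599.5  -3. ] [36.6 23.5] 33.3 circ ((600.6182861328125, -2.9627652168273926), 20.506324768066406)
scene collar 194 0.0518 [603.   -0.9] [41.5 46.1] 113.3 circ ((600.164794921875, -2.7632510662078857), 24.075868606567383)
scene stand 425 0.0458 [597.4  -2.4] [63.3 63.1] 66.3 circ ((597.8602294921875, -2.4675559997558594), 42.872703552246094)
t 18.85 pos [ 0.5974 -0.0031  0.2187] rpy [-1.799e+02  1.400e-01  3.335e+01] w 0.0751 ff 0.0 F [0.1 0.7 0.1] M [-0.04 -0.    0.03]
SHIFT [-0.0017 -0.0036  0.0187] TURN [-3.4000e-03  1.0000e-04 -1.7619e+00]
(0.549, 0.246) head (550.1, 245.4) r 21.0 n 255 ztop 0.0389 | slot c [552.3 246.1] ang 176.4 len/wid [31.6  9.6] n 63 off-axis 0.8
(0.549, 0.246) bracket c [575.  243.8] size [ 63.8 116.7] ang 176.0
(0.489, -0.195) head (491.0, -195.1) r 22.2 n 155 ztop 0.039 | slot c [ 493.  -194.2] ang 6.4 len/wid [33.  9.] n 33 off-axis 0.7
(0.489, -0.195) bracket c [ 516.7 -193.2] size [116.2  65.2] ang 5.7
```

View pics/fin.png

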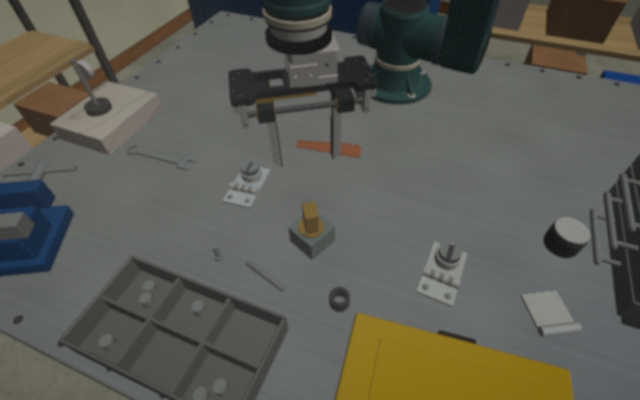

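The final view shows the adapter upright in its stand at about (312,220), its collar on top with the tang top at z = 0.100. The slot at (449,250) lies along bracket A, screw B is still aligned, and the gripper is clear.

```bash
python3 -c "
from bench import *
print(close_job())"
```

```text
the job is handed in; nothing more can be done
None
```

Screw A is turned clockwise to its stop (slot within about 0.5° of the bracket's length), screw B is still tight, the adapter is upright in its stand on its collar, and the job was handed in at about 19 s; no verdict was returned.

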